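Click a battery pack into its charging dock

ROBOT

A 6-joint arm with a two-finger parallel gripper is mounted at the origin on a cart in front of the work surface, level with it; the furniture and walls round the work are solid. World frame = base frame: x ahead of the robot, y to its left, z up, the work surface at z = 0. Lengths are in m, angles in rad, forces in N, time in s.
With the tool pointing down it reaches from about 0.225 to 0.875 m from the base axis. Payload 3.4 kg.
Tool frame: the origin (TCP) lies between the finger pads; the fingertips stand 14 mm ahead of it and the grasp point (between the pads) lies 5 mm behind it; z points along the fingers, y is the direction in which the jaws open and shut (so a half turn about z gives the same grasp; the last joint's range is limited). The gripper opens to 85 mm and grips with 20 to 120 N. Pads are 22 mm wide; open, the fingers measure 114 mm over their backs; the gripper's body (76 mm by 85 mm) begins 54 mm behind the grasp point. The pads swing forward as they close: fully open they stand 13 mm farther back than shut.
Start: joints at [-1.222, 0.276, 1.505, -0, 1.361, -0.121], TCP at [0.26, -0.513, 0.245] pointing down, gripper open.
Joint ranges: [-2.89, 2.89], [-0.75, 2.08], [0.22, 2.7], [-1.18, 4.32], [0.11, 2.71], [-2.7, 2.7]. Speed limits (rad/s): [2.57, 2.57, 3.14, 3.14, 3.14, 3.14].

INTERFACE

Orientations are given as a unit quaternion [w, x, y, z].
In Python, from rig import manip, get_image, job gives the robot as it stands. The module is installed in compiled form; this text tells all that it offers.
- The arm moves only by the tool step_arm, never from a script. Its argument "moves" is one flat list of numbers, 5 for each row, row after row: the shift along the tool's x, y, z as a fraction of full scale, then the turn about the tool's z as a fraction of full scale, then the gripper's target within -1 to 1 (shut at 1, half-way at 0, fully open at -1). In form: [dx, dy, dz, twist, hand, dx, dy, dz, twist, hand, ...]. A call has 1 to 5 rows; each row is the pose to reach, as a shift and turn from the pose commanded when the call began, along the tool's axes at that moment, turning the shorter way round; what a row does not reach only later rows make up. Full scale, the value 1, is 500 mm for a shift and pi rad for a turn. A row lasts 1/10 s, in which the tool goes at most 50 mm and 8.59 degrees, less where a joint would pass 70% of its speed; a pose out of reach is approached as far as the arm can. A call with a number of a shift or a turn outside -1 to 1 is refused whole. A call with a gripper value outside its range is refused whole. The fingers move at their own pace and stop on an object; "force" is the grip in N (left out, the last holds). Time passes only in rows, so rows that repeat a pose let the fingers close. It gives the time, the measured TCP pose, the force and the opening at its end, in the units of the state.
- manip.get_state(): the state, without advancing time (a new reading comes with each control period).
- get_image(name): name is "scene" or "side" or "wrist"; returns a dict with "frame" (480x640x3 uint8, blue, green, red), "fx", "fy", "cx", "cy" (pixels), "rvec" (rotation vector, rad) and "tvec" (3), from world to camera coordinates, as OpenCV has them; the wrist camera has in their place "T_tool_cam" (4x4, takes a point from camera to tool coordinates, whose origin is the TCP and whose axes are the flange's). Camera axes: x right, y down, z forward; pixel columns grow to the right and rows downward; lengths in m; the calibration is good to about 2 mm. A picture is of the moment at which its call begins: read the wrist's pose just before it. There is no depth.
- job.sign_off(): hands the job in, once; it reports no verdict.
The state is a dict: "clock": time; "qpos": joint angles; "qd": joint speeds; "effort": joint torques, N m; "position": TCP position; "ee_rot": TCP orientation; "contact_force": force on the tool from outside, world axes, zero at the start; "moment": the same for the moment, N m; "width": finger opening in m.
Only numpy, scipy, OpenCV 4.12 (cv2) and the standard library are available. Lean on these libraries where they do the work, as an engineer would, in place of code of your own. Each camera call takes 0.05 s, during which the arm holds its last target. There are 200 camera calls.

TASK

Put the blue battery pack on charge: stand it in the bay of the charging dock, with its grooved, orange-marked side toward the dock's orange ball plunger, and push it gently down past the sprung ball until it clicks and sits fully home. Then let go of it. Never lean on the dock with more than about 20 N, and leave the flux bottle, the blue wire spool and the tape roll where they stand.

Things in the scene. Friction and masses are not known exactly. Their poses are not given: they have to be found in the camera images.
- pack: Loose battery pack standing on the bench: 28 (its x) x 44 (its y) x 86 mm tall (z up), 0.11 to 0.22 kg, upper half blue with black ribs on the x faces, lower half black. Origin: centre of its underside. Grasp it across the 28 mm width in its top 35 mm; when home, its top 51 mm stand above the dock's rim. Orange stripe on the +y face and on top near it.
- pack_groove (a point): Middle of the pack's groove, on its +y face 12 mm above its foot, axes as the pack. The groove runs straight across the face, 8 mm high (8 to 16 mm above the foot), 3.5 mm deep. Below it the nose slopes inward by 3.5 mm over the lowest 5.5 mm, so the ball can ride up. The other faces are plain.
- dock: Charging dock fixed to the bench: black base 86 (x) x 108 (y) x 10 mm with a 36 mm high skirt round a grey bay insert. Origin: on the bench, under the centre of the bay; z up. The pack goes in upright with its +y along the dock's +y.
- bay_axis (a point): Point on the bay's vertical axis 16 mm over the bench; axes as the dock. Bay 30 (x) x 46 mm (y): 1 mm play a side; its lips flare 4 mm a side over the top 5 mm. The insert is clamped 0 to 26 mm up, differing from dock to dock and NOT measured: the floor lies 16 to 42 mm, the rim 51 to 77 mm over the bench (rim 35 mm above floor). The clamp does not give under the allowed load.
- ball_side (a point): Marks the side of the dock (its +y) with the steel ball plunger and its orange collar: a point fixed to the base, 46 mm along +y from the bay's axis, 28 mm over the bench. The ball moves with the insert: its centre lies 12 mm above the bay's floor, level with the groove when the pack stands on the floor. A steel pin behind the collar moves out as the ball is pressed.
- detent (a joint): Ball travel in m: 0 = fully out (10 mm ball, standing 4 mm into the bay), growing as it is pressed toward the dock's +y, at most 0.0045. Spring 5.2 N plus 2.6 N per mm. 0.002 to 0.003 while the pack's flat rides on it; under 0.0012 once clicked into the groove. Passing it takes 6 to 14 N down; then the force falls, and rises hard on the floor.
- contacts (a joint): Travel of the sprung black contact block in the middle of the bay's floor, in m: 0 = up, 2.5 mm proud of the floor; about 0.0025 when the pack stands on the floor, fully home. Soft spring, 0.5 to 1.3 N.
- flux_bottle: Bystander: white bottle with a red pointed cap, 40 mm across, 98 mm tall, standing loose behind the work. Origin: centre of its underside.
- blue_spool: Bystander: small spool of light blue wire, 44 x 49 x 32 mm, loose. Origin: centre of its underside.
- tape_roll: Bystander: roll of black tape lying flat, 62 x 60 x 19 mm, loose. Origin: centre of its underside.
There are look-alikes about, which are no part of the job. Leave any turquoise look-alike of the pack alone.

How it is judged:
On the way:
1. the pack is lifted clear of the bench (height (world z) of pack above 0.03 m), for 0.1 s.
At the end, for the whole second after the job is handed in: The pack stands upright (within 0.06 rad) in the bay, its underside's centre within 4 mm of the bay's axis, square with the dock within 0.12 rad, at rest, fully down on the charging contacts (contacts over 1.8 mm) with the ball sprung out into its groove (detent under 1.4 mm) (value of joint detent below 0.0014 m and value of joint contacts above 0.0018 m and horizontal distance between pack and dock below 0.004 m and angle between pack's own z axis and vertical below 0.06 rad and angle between the y axis of pack and the y axis of dock, either way round below 0.12 rad and linear speed of pack below 0.02 m/s); the robot touches nothing.
It fails at once if the dock is overloaded: all contact forces on it (from above, on the ball and on the bay's walls) add up to more than 38 N (contact force between anything else and dock above 38 N).
It fails at once if a bystander is moved by more than 15 mm or tipped (distance of any of flux_bottle, blue_spool, tape_roll from where it was at the start of the episode above 0.015 m or angle between flux_bottle's own z axis and vertical above 0.3 rad).
It also fails if it takes over 48 s, if anything falls off the work surface, if the arm or the gripper's body presses on something with over 40 N, if the wrist force passes 120 N, or if a joint passes its speed limit or range.

## Working session

There is one attempt and no reset: what is moved stays moved. The work goes in short steps, Python scripts to look and compute and a tool call to move; the robot and the scene stay as the last step left them, time stands still between calls to the robot, and variables do not carry over. Pictures are saved under pics/ and viewed, about 8 in all and at most 12, crops included, and the job is handed in when it is done.

Besides the shell and the picture viewer there is one more tool, called as name(argument=value, ...) on one line, values as JSON. step_arm: Moves the arm, as the interface text tells. Its arguments: {"type":"object","properties":{"moves":{"type":"array","items":{"type":"number","minimum":-1,"maximum":1}},"force":{"type":"number"}},"required":["moves"]}

```bash
mkdir -p pics
cat > h.py <<'E'
import numpy as np, cv2
from rig import manip, get_image, job
from scipy.spatial.transform import Rotation as R
def grab(n,name):
    s=manip.get_state(); d=get_image(n); cv2.imwrite(f'pics/{name}.png',d['frame'])
    if 'rvec' in d and d['rvec'] is not None:
        Rm=cv2.Rodrigues(np.array(d['rvec'],float))[0]; t=np.array(d['tvec'],float).ravel()
    else:
        q=s['ee_rot']; Rt=R.from_quat([q[1],q[2],q[3],q[0]]).as_matrix()
        T=np.eye(4);T[:3,:3]=Rt;T[:3,3]=s['position']
        W=np.linalg.inv(T@np.array(d['T_tool_cam'])); Rm=W[:3,:3]; t=W[:3,3]
    np.savez(f'pics/{name}.npz',R=Rm,t=t,k=[d['fx'],d['fy'],d['cx'],d['cy']])
    return d
def cam(name):
    z=np.load(f'pics/{name}.npz'); return z['R'],z['t'],z['k']
def ray(name,u,v):
    Rm,t,k=cam(name); d=Rm.T@np.array([(u-k[2])/k[0],(v-k[3])/k[1],1]); return -Rm.T@t,d
def atz(name,u,v,z):
    c,d=ray(name,u,v); return c+d*(z-c[2])/d[2]
def proj(name,p):
    Rm,t,k=cam(name); q=Rm@np.array(p)+t; return np.array([k[0]*q[0]/q[2]+k[2],k[1]*q[1]/q[2]+k[3]])
def tri(obs):
    A=0;b=0
    for n,u,v in obs:
        c,d=ray(n,u,v); d/=np.linalg.norm(d); M=np.eye(3)-np.outer(d,d); A=A+M;b=b+M@c
    return np.linalg.solve(A,b)
E
python3 - <<'E'
from h import *
for n in ['scene','side','wrist']:
    grab(n,n+'0'); Rm,t,k=cam(n+'0'); print(n,-Rm.T@t,Rm[2],k)
s=manip.get_state();print({k:np.round(v,3) for k,v in s.items()})
E
```

```text
scene [ 0.02659938 -0.41618092  0.65913853] [ 0.56077072  0.41709901 -0.71523745] [492.44135784 492.44135784 308.51964116 239.62429295]
side [ 0.52614378 -0.82276068  0.42221067] [-0.02450716  0.89505304 -0.44528582] [535.41614316 535.41614316 313.17229884 236.00381467]
wrist [ 0.32259849 -0.47899918  0.3739985 ] [-0.25249335 -0.12831978 -0.95905221] [333.73283577 333.73283577 325.20429067 242.9911861 ]
{'clock': np.float64(0.15), 'qpos': array([-1.222,  0.276,  1.506,  0.   ,  1.361, -0.121]), 'qd': array([-0.001, -0.002, -0.002,  0.   , -0.001, -0.001]), 'effort': array([ 1.0000e-03, -4.1714e+01, -2.4603e+01, -0.0000e+00,  8.0000e-03,
       -0.0000e+00]), 'position': array([ 0.26 , -0.512,  0.245]), 'ee_rot': array([-0.001,  0.973,  0.233, -0.   ]), 'contact_force': array([0.043, 0.018, 0.122]), 'moment': array([ 0.013,  0.029, -0.029]), 'width': np.float64(0.085)}
```

View pics/scene0.png

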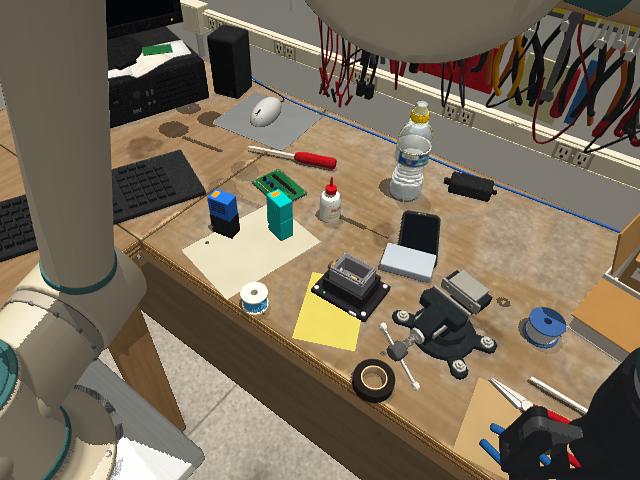

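View pics/side0.png

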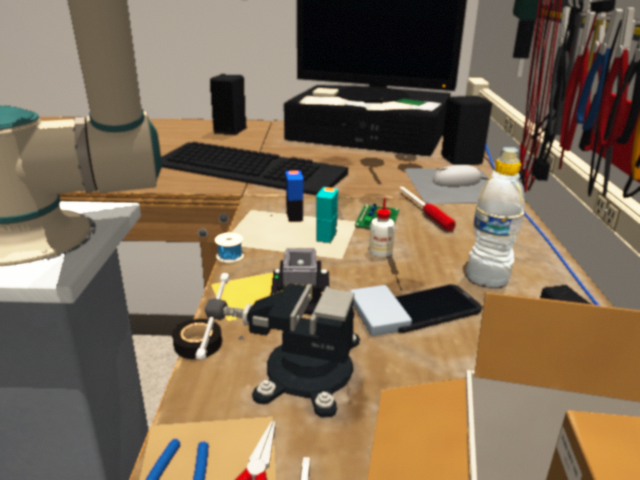

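The scene view shows the blue pack at (224,213), the turquoise decoy at (280,215), the dock at (350,285), the spool at (255,298), the flux bottle at (330,202) and the tape at (373,380). The side view shows the pack at (295,195) and the dock at (300,265). I'll zoom in on both.

Run:
```python
from h import *
a=cv2.imread('pics/scene0.png'); b=cv2.imread('pics/side0.png')
c=lambda i,x,y,w,h:cv2.resize(i[y:y+h,x:x+w],(400,300),interpolation=cv2.INTER_CUBIC)
cv2.imwrite('pics/zoom0.png',np.vstack([np.hstack([c(a,190,180,80,60),c(a,300,240,100,75)]),np.hstack([c(b,260,165,80,60),c(b,260,235,100,75)])]))
for n,u,v in [('pack',226,235),('teal',281,238),('dockc',350,290),('spool',256,310),('flux',331,219),('tape',374,388)]: print(n,atz('scene0',u,v,0).round(3))
```

```text
pack [0.457 0.098 0.   ]
teal [0.515 0.011 0.   ]
dockc [ 0.492 -0.16   0.   ]
spool [ 0.362 -0.062  0.   ]
flux [ 0.615 -0.032  0.   ]
tape [ 0.364 -0.289  0.   ]
```

View pics/zoom0.png

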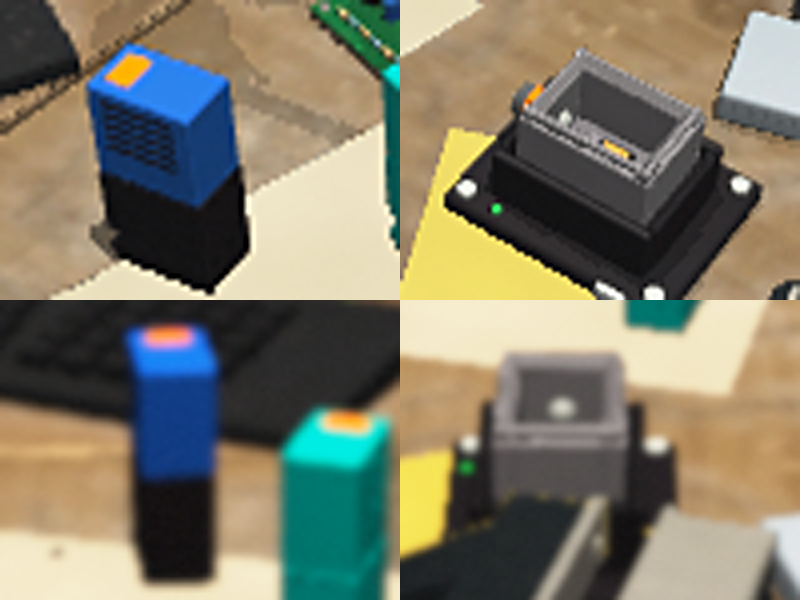

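The zoom shows the pack's orange mark on its far (+y) end, at scene (215,194), and the dock's orange collar and ball also on the far end. So the two are roughly aligned. I'll get coarse yaws from the corners, then plan a wrist view over the pack.

Run:
```python
from h import *
f=lambda x,y:(190+x/5,180+y/5)
P=[atz('scene0',*f(x,y),0.086)[:2] for x,y in [(88,85),(128,44),(232,82),(192,122)]]
P=np.array(P);print(P.round(4),P.mean(0)); 
for i in range(4):
    d=P[(i+1)%4]-P[i];print(np.linalg.norm(d).round(4),np.degrees(np.arctan2(d[1],d[0])).round(1))
g=lambda x,y:(300+x/4,y/4+240)
for z in (0.051,0.064,0.077):
    P=np.array([atz('scene0',*g(x,y),z)[:2] for x,y in [(516,97),(581,50),(706,120),(645,182)]]); P=np.array([atz('scene0',300+(x-400)/4,240+y/4,z)[:2] for x,y in [(516,97),(581,50),(706,120),(645,182)]])
    print(z,P.mean(0).round(4),[(np.linalg.norm(d).round(4),np.degrees(np.arctan2(d[1],d[0])).round(1)) for d in np.roll(P,-1,0)-P])
P=np.array([atz('scene0',300+(x-400)/4,240+y/4,0.01)[:2] for x,y in [(466,188),(740,185),(653,292)]])
print('bolts',P.round(4))
d=np.load('pics/wrist0.npz');print(manip.get_state()['position'])
```

```text
[[0.4491 0.1225]
 [0.4739 0.1275]
 [0.4818 0.0838]
 [0.4576 0.08  ]] [0.46561275 0.10344369]
0.0253 11.4
0.0444 -79.7
0.0245 -171.1
0.0433 101.4
0.051 [ 0.4971 -0.1578] [(np.float64(0.0389), np.float64(-9.0)), (np.float64(0.0623), np.float64(-90.5)), (np.float64(0.0427), np.float64(177.6)), (np.float64(0.0667), np.float64(85.9))]
0.064 [ 0.4871 -0.1633] [(np.float64(0.038), np.float64(-9.0)), (np.float64(0.0609), np.float64(-90.5)), (np.float64(0.0418), np.float64(177.6)), (np.float64(0.0653), np.float64(85.9))]
0.077 [ 0.477  -0.1688] [(np.float64(0.0372), np.float64(-9.0)), (np.float64(0.0596), np.float64(-90.5)), (np.float64(0.0409), np.float64(177.6)), (np.float64(0.0639), np.float64(85.9))]
bolts [[ 0.4553 -0.1161]
 [ 0.5281 -0.2063]
 [ 0.4589 -0.2075]]
[ 0.26017047 -0.51235628  0.24463325]
```

Run:
```python
from h import *
T=np.array(get_image('wrist')['T_tool_cam']);print(T.round(4))
s=manip.get_state();p=s['position']
def plan(xy,yaw,z,aim):
    a=np.radians(yaw+90);X=np.array([np.cos(a),np.sin(a),0]);Y=np.array([np.sin(a),-np.cos(a),0]);M=np.c_[X,Y,[0,0,-1]]
    c=M@T[:3,3];d=M@T[:3,2]; o=c+d*((aim-z-c[2])/d[2]); return np.r_[np.array(xy)-o[:2],z]
q=s['ee_rot'];Rt=R.from_quat([q[1],q[2],q[3],q[0]]).as_matrix()
for xy,yaw,aim in [((.490,-.161),1.5,.06),((.466,.103),10,.086)]:
    t=plan(xy,yaw,.22,aim);print(t,'tool shift/0.5',Rt.T@(t-p)/.5,'yaw now',np.degrees(np.arctan2(Rt[1,0],Rt[0,0])))
```

```text
[[ 2.000e-04 -9.590e-01 -2.834e-01  7.080e-02]
 [ 1.000e+00 -3.000e-04  1.700e-03 -1.600e-03]
 [-1.700e-03 -2.834e-01  9.590e-01 -1.294e-01]
 [ 0.000e+00  0.000e+00  0.000e+00  1.000e+00]]
[ 0.49070615 -0.14618648  0.22      ] tool shift/0.5 [ 0.7426624  -0.44438556  0.05010308] yaw now 26.91904356180427
[0.46588761 0.11019494 0.22      ] tool shift/0.5 [ 0.93054732 -0.92406101  0.05063463] yaw now 26.91904356180427
```

step_arm(moves=[0.743,-0.444,0.02,-0.359,-1,0.743,-0.444,0.02,-0.359,-1,0.743,-0.444,0.02,-0.359,-1,0.743,-0.444,0.02,-0.359,-1,0.743,-0.444,0.02,-0.359,-1])

```text
clock: 0.7
position: [0.3942, -0.2995, 0.2395]
ee_rot: [0.0, 0.818, 0.575, 0.0]
contact_force: [1.2, -0.1, -1.4]
width: 0.0855
```

```bash
cat >> h.py <<'E'
def go(xyz,yaw):
    """yaw: desired object yaw (tool x at yaw+90 deg)"""
    s=manip.get_state();q=s['ee_rot'];Rt=R.from_quat([q[1],q[2],q[3],q[0]]).as_matrix()
    w=np.degrees(np.arctan2(Rt[1,0],Rt[0,0])); dy=(yaw+90-w+180)%360-180
    print('t',round(float(s['clock']),2),'pos',np.round(s['position'],4),'yaw',round(w-90,2),'tilt',np.degrees(np.arccos(-Rt[2,2])).round(2),'F',np.round(s['contact_force'],2),'w',round(float(s['width']),4))
    print('moves',(Rt.T@(np.array(xyz)-s['position'])/.5).round(4),'twist',round(-dy/180,4))
E
python3 -c "
from h import *
go([.4907,-.1462,.22],1.5)"
```

```text
t 0.7 pos [ 0.3942 -0.2995  0.2395] yaw -19.8 tilt 0.02 F [ 1.16 -0.11 -1.35] w 0.0855
moves [0.3539 0.0778 0.0389] twist -0.1183
```

step_arm(moves=[0.354,0.078,0.039,-0.118,-1,0.354,0.078,0.039,-0.118,-1,0.354,0.078,0.039,-0.118,-1,0.354,0.078,0.039,-0.118,-1,0.354,0.078,0.039,-0.118,-1])

```text
clock: 1.2
position: [0.4924, -0.1449, 0.2193]
ee_rot: [-0.001, 0.698, 0.716, 0.001]
contact_force: [0.6, -0.5, 0.9]
width: 0.0852
```

```bash
python3 -c "
from h import *
grab('wrist','wdock')
go([.4659,.1102,.22],10)"
```

```text
t 1.25 pos [ 0.4915 -0.1468  0.2196] yaw 1.35 tilt 0.05 F [-0.2  -0.45 -0.08] w 0.0853
moves [ 0.5151 -0.039  -0.0007] twist -0.048
```

View pics/wdock.png

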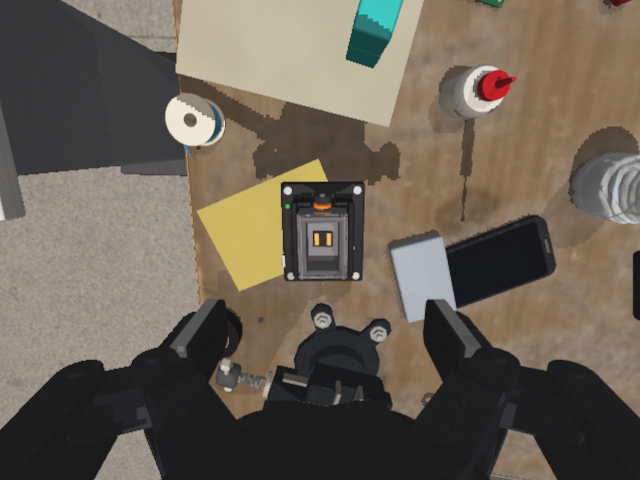

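The wrist view shows the dock centred at (322,232) with the collar and ball at top (322,203), i.e. world +y, and base bolts at (288,190), (358,190), (291,276) and (355,276). I'll centroid the bolts and zoom in. The vise sits close on the -y side.

Run:
```python
from h import *
i=cv2.imread('pics/wdock.png');g=i.min(2).astype(float)
P=[]
for u,v in [(288,190),(358,190),(355,276),(291,276)]:
    w=np.clip(g[v-6:v+7,u-6:u+7]-110,0,None);y,x=np.mgrid[v-6:v+7,u-6:u+7];c=((x*w).sum()/w.sum(),(y*w).sum()/w.sum())
    P.append(atz('wdock',*c,.012)[:2]);print(np.round(c,1),P[-1].round(4))
P=np.array(P);d=np.roll(P,-1,0)-P;print(P.mean(0),[(round(np.linalg.norm(x),4),np.degrees(np.arctan2(x[1],x[0])).round(1)) for x in d])
cv2.imwrite('pics/zdock.png',cv2.resize(i[175:290,270:375],None,fx=5.2,fy=5.2,interpolation=cv2.INTER_CUBIC))
```

```text
[287.4 190.3] [ 0.452  -0.1173]
[357.  189.8] [ 0.522  -0.1151]
[355.5 275.4] [ 0.5252 -0.2074]
[290.2 275.9] [ 0.4544 -0.2097]
[ 0.48842073 -0.16235941] [(np.float64(0.07), np.float64(1.9)), (np.float64(0.0924), np.float64(-88.0)), (np.float64(0.0708), np.float64(-178.1)), (np.float64(0.0924), np.float64(91.5))]
```

View pics/zdock.png

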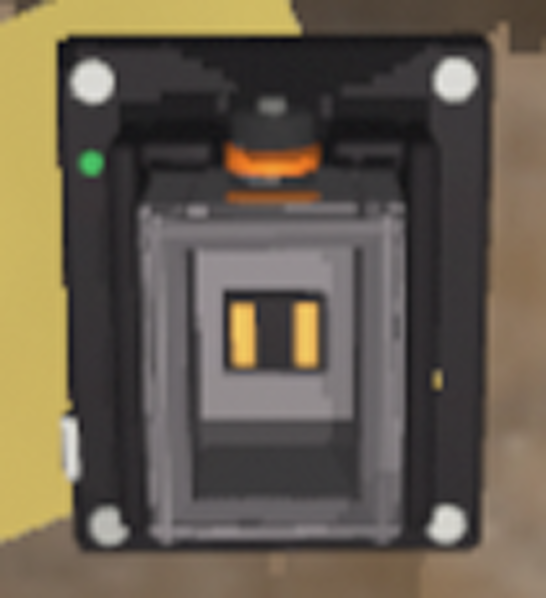

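step_arm(moves=[0.515,-0.039,0,-0.048,-1,0.515,-0.039,0,-0.048,-1,0.515,-0.039,0,-0.048,-1,0.515,-0.039,0,-0.048,-1,0.515,-0.039,0,-0.048,-1])

```text
clock: 1.75
position: [0.4669, 0.1005, 0.2203]
ee_rot: [0.001, 0.645, 0.764, -0.0]
contact_force: [0.6, 0.8, 0.1]
width: 0.0853
```

step_arm(moves=[0.03,0,0,0,-1,0.03,0,0,0,-1,0.03,0,0,0,-1])

```text
clock: 2.05
position: [0.4649, 0.1139, 0.2201]
ee_rot: [0.001, 0.644, 0.765, -0.0]
contact_force: [-0.8, -0.2, 0.2]
width: 0.0855
```

Run:
```python
from h import *
go([.4659,.1102,.22],10)
grab('wrist','wpack')
i=cv2.imread('pics/wpack.png')
c=proj('wpack',[.466,.103,.086]).astype(int);print(c)
x0,y0=max(0,c[0]-80),max(0,c[1]-75);print(x0,y0)
cv2.imwrite('pics/zpack.png',cv2.resize(i[y0:y0+150,x0:x0+160],None,fx=4,fy=4,interpolation=cv2.INTER_CUBIC))
```

```text
t 2.05 pos [0.4649 0.1139 0.2201] yaw 9.75 tilt 0.08 F [-0.81 -0.16  0.17] w 0.0855
moves [-0.0076  0.0008  0.0002] twist -0.0014
[326 249]
246 174
```

View pics/zpack.png

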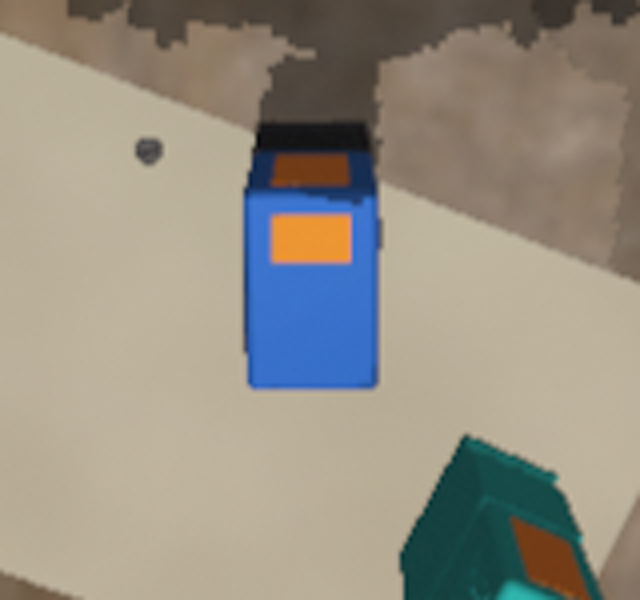

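The pack's top face has zoom corners (247,190), (378,193), (377,386) and (249,386), with the orange mark at +y. The dock's rim corners in its zoom are (145,208), (403,206), (398,535) and (155,535), and the contacts are at (275,332). Now to locate both.

Run:
```python
from h import *
P=np.array([atz('wpack',246+x/4,174+y/4,.086)[:2] for x,y in [(247,190),(378,193),(377,386),(249,386)]]);d=np.roll(P,-1,0)-P
print('pack',P.mean(0).round(4),[(round(np.linalg.norm(x),4),np.degrees(np.arctan2(x[1],x[0])).round(1)) for x in d])
W=[(145,208),(403,206),(398,535),(155,535)];S=[(516,97),(581,50),(706,120),(645,182)]
Q=np.array([tri([('wdock',270+a/5.2,175+b/5.2),('scene0',300+(x-400)/4,240+y/4)]) for (a,b),(x,y) in zip(W,S)])
print(Q.round(4),Q.mean(0))
for z in (.051,.064,.077):
  P=np.array([atz('wdock',270+a/5.2,175+b/5.2,z)[:2] for a,b in W]);d=np.roll(P,-1,0)-P
  print(z,P.mean(0).round(4),[(round(np.linalg.norm(x),4),np.degrees(np.arctan2(x[1],x[0])).round(1)) for x in d])
  print(' contact',atz('wdock',322.9,238.8,z-.033).round(4))
go([P.mean(0)[0]*0+.466,.103,.22],10)
```

```text
pack [0.4639 0.105 ] [(np.float64(0.0265), np.float64(8.4)), (np.float64(0.0418), np.float64(-79.8)), (np.float64(0.027), np.float64(-170.3)), (np.float64(0.0424), np.float64(99.5))]
[[ 0.4669 -0.1307  0.0677]
 [ 0.5107 -0.1318  0.0588]
 [ 0.5124 -0.1926  0.0564]
 [ 0.4682 -0.1922  0.0594]] [ 0.48953542 -0.16182002  0.06056339]
0.051 [ 0.4891 -0.1643] [(np.float64(0.0451), np.float64(1.9)), (np.float64(0.0618), np.float64(-88.3)), (np.float64(0.0449), np.float64(-178.6)), (np.float64(0.0614), np.float64(91.8))]
 contact [ 0.4889 -0.1654  0.018 ]
0.064 [ 0.4891 -0.1602] [(np.float64(0.0431), np.float64(1.9)), (np.float64(0.0591), np.float64(-88.3)), (np.float64(0.0429), np.float64(-178.6)), (np.float64(0.0588), np.float64(91.8))]
 contact [ 0.4889 -0.1617  0.031 ]
0.077 [ 0.4891 -0.1562] [(np.float64(0.0411), np.float64(1.9)), (np.float64(0.0564), np.float64(-88.3)), (np.float64(0.041), np.float64(-178.6)), (np.float64(0.0561), np.float64(91.8))]
 contact [ 0.4889 -0.1581  0.044 ]
t 2.1 pos [0.465  0.1135 0.2201] yaw 9.69 tilt 0.07 F [-0.08  0.26  0.24] w 0.0852
moves [-0.021  -0.0015  0.0001] twist -0.0017
```

The two estimates agree:

| Item | x | y | Yaw | Rim height |
|---|---|---|---|---|
| Pack | 0.464 | 0.1045 | 9.6° | – |
| Dock | 0.489 | -0.162 | about 1.8° | about 0.061 |

Next is the descent and grasp.

step_arm(moves=[-0.0182,0.001,0.1,0,-1,-0.0182,0.001,0.2,0,-1,-0.0182,0.001,0.25,0,-1,-0.0182,0.001,0.28,0,-1,-0.0182,0.001,0.304,0,-1])

```text
clock: 2.6
position: [0.4665, 0.104, 0.0665]
ee_rot: [-0.001, 0.645, 0.764, -0.001]
contact_force: [-0.2, 0.1, -0.4]
width: 0.0857
```

```bash
python3 -c "
from h import *
go([.464,.1045,.068],9.6)"
```

```text
t 2.6 pos [0.4665 0.104  0.0665] yaw 9.6 tilt 0.13 F [-0.22  0.11 -0.41] w 0.0857
moves [ 0.0017 -0.0048 -0.0029] twist -0.0
```

step_arm(moves=[0.001,-0.003,-0.002,0,0,0.001,-0.003,-0.002,0,0.5,0.001,-0.003,-0.002,0,1,0.001,-0.003,-0.002,0,1,0.001,-0.003,-0.002,0,1], force=40)

```text
clock: 3.1
position: [0.466, 0.1063, 0.0699]
ee_rot: [0.001, 0.644, 0.765, 0.001]
contact_force: [0.4, -1.5, 4.0]
width: 0.0274
```

step_arm(moves=[0,0,0,0,1,0,0,0,0,1,0,0,0,0,1,0,0,0,0,1])

```text
clock: 3.5
position: [0.466, 0.1063, 0.0699]
ee_rot: [0.001, 0.644, 0.765, 0.0]
contact_force: [0.5, -1.8, 6.9]
width: 0.0274
```

```bash
python3 -c "
from h import *
go([.464,.1045,.25],1.8)"
```

```text
t 3.5 pos [0.466  0.1063 0.0699] yaw 9.81 tilt 0.12 F [ 0.48 -1.84  6.94] w 0.0274
moves [-0.0033 -0.0038 -0.3602] twist 0.0445
```

step_arm(moves=[0,0,-0.02,0,1,0,0,-0.08,0,1,0,0,-0.18,0,1,0,0,-0.28,0.02,1,0,0,-0.32,0.044,1])

```text
clock: 4.0
position: [0.4671, 0.1071, 0.2342]
ee_rot: [0.003, 0.697, 0.718, 0.003]
contact_force: [1.1, 0.0, -1.4]
width: 0.0277
```

```bash
python3 -c "
from h import *
go([.489,-.162,.23],1.8)
grab('wrist','whold')"
```

```text
t 4.0 pos [0.4671 0.1071 0.2342] yaw 1.7 tilt 0.47 F [ 1.06  0.04 -1.42] w 0.0277
moves [-0.5392  0.0277  0.0082] twist -0.0005
```

View pics/whold.png

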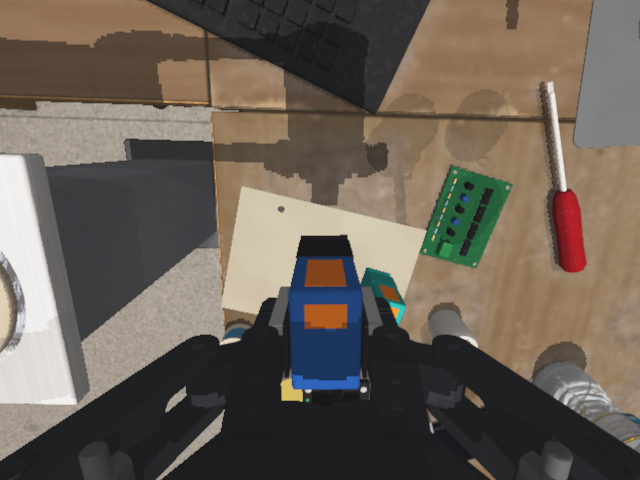

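The pack is held upright, with the orange mark toward +y; its top face spans about (290..364, 291..388). I'll zoom once to get its pose in the hand.

```bash
python3 -c "
from h import *
i=cv2.imread('pics/whold.png')
i=np.clip(i[225:405,270:385].astype(float)*1.8,0,255).astype('uint8')
cv2.imwrite('pics/zhold.png',cv2.resize(i,None,fx=3.3,fy=3.3,interpolation=cv2.INTER_CUBIC))"
```

```text
(no output)
```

View pics/zhold.png

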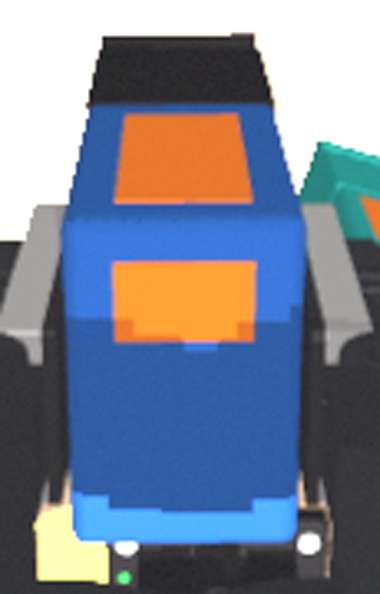

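step_arm(moves=[-0.1,0.005,0,0,1,-0.2,0.01,0,0,1,-0.3,0.015,0,0,1,-0.4,0.02,0,0,1,-0.48,0.024,0,0,1])

```text
clock: 4.55
position: [0.4842, -0.135, 0.2282]
ee_rot: [-0.001, 0.695, 0.719, -0.0]
contact_force: [1.0, -1.0, -1.6]
width: 0.0273
```

Run:
```python
from h import *
T=np.array(get_image('wrist')['T_tool_cam']);k=cam('whold')[2]
K=np.array([[k[0],0,k[2]],[0,k[1],k[3]],[0,0,1.]])
im=np.array([(63,215),(306,215),(298,542),(74,542),(88,104),(272,104),(103,38),(253,38)])/3.3+[270,225]
ob=np.array([(-14,22,86),(14,22,86),(14,-22,86),(-14,-22,86),(-14,22,43),(14,22,43),(-14,22,5.5),(14,22,5.5)])/1000.
ok,r,t=cv2.solvePnP(ob,im,K,None);e=cv2.projectPoints(ob,r,t,K,None)[0][:,0]-im;print('resid px',e.round(1).tolist())
M=np.eye(4);M[:3,:3]=cv2.Rodrigues(r)[0];M[:3,3]=t.ravel();G=T@M
print('foot in tool',G[:3,3].round(4),'top',(G@[0,0,.086,1]).round(4));print(G[:3,:3].round(3))
go([.489,-.162,.23],1.8)
```

```text
resid px [[-0.1, 0.6], [0.4, 0.1], [-0.3, -0.5], [-0.2, 0.2], [0.1, -0.6], [0.2, -0.9], [-0.2, 0.7], [0.2, 0.4]]
foot in tool [-0.0036 -0.0025  0.0718] top [-0.0021 -0.0015 -0.0142  1.    ]
[[ 0.002  1.     0.018]
 [ 1.    -0.002  0.012]
 [ 0.012  0.018 -1.   ]]
t 4.6 pos [ 0.4855 -0.1414  0.2282] yaw 1.72 tilt 0.4 F [ 1.04 -4.7  -0.97] w 0.0273
moves [-0.0415  0.0058 -0.0034] twist -0.0004
```

```bash
python3 -c "
from h import *
go([.491,-.1595,.165],1.8)"
```

```text
t 4.6 pos [ 0.4855 -0.1414  0.2282] yaw 1.72 tilt 0.4 F [ 1.04 -4.7  -0.97] w 0.0273
moves [-0.0357  0.0101  0.1265] twist -0.0004
```

step_arm(moves=[-0.036,0.01,0,0,1,-0.036,0.01,0.06,0,1,-0.036,0.01,0.11,0,1,-0.036,0.01,0.126,0,1,-0.036,0.01,0.126,0,1])

```text
clock: 5.1
position: [0.4896, -0.1498, 0.1646]
ee_rot: [-0.002, 0.695, 0.719, -0.001]
contact_force: [0.2, -0.4, -1.1]
width: 0.0274
```

```bash
python3 -c "
from h import *
go([.491,-.1595,.165],1.8)
grab('scene','scene1');grab('side','side1')
go([.491,-.1595,.165],1.8)
a=cv2.imread('pics/scene1.png');b=cv2.imread('pics/side1.png')
cv2.imwrite('pics/z1.png',np.hstack([cv2.resize(a[200:335,290:410],None,fx=3.3,fy=4,interpolation=cv2.INTER_CUBIC),cv2.resize(b[165:300,250:370],None,fx=3.3,fy=4,interpolation=cv2.INTER_CUBIC)]))"
```

```text
t 5.1 pos [ 0.4896 -0.1498  0.1646] yaw 1.92 tilt 0.22 F [ 0.18 -0.41 -1.06] w 0.0274
moves [-0.0195  0.0021 -0.0008] twist 0.0007
t 5.2 pos [ 0.4912 -0.1506  0.1667] yaw 1.91 tilt 0.07 F [-0.24 -1.06 -1.63] w 0.0274
moves [-0.0178 -0.0011  0.0034] twist 0.0006
```

View pics/z1.png

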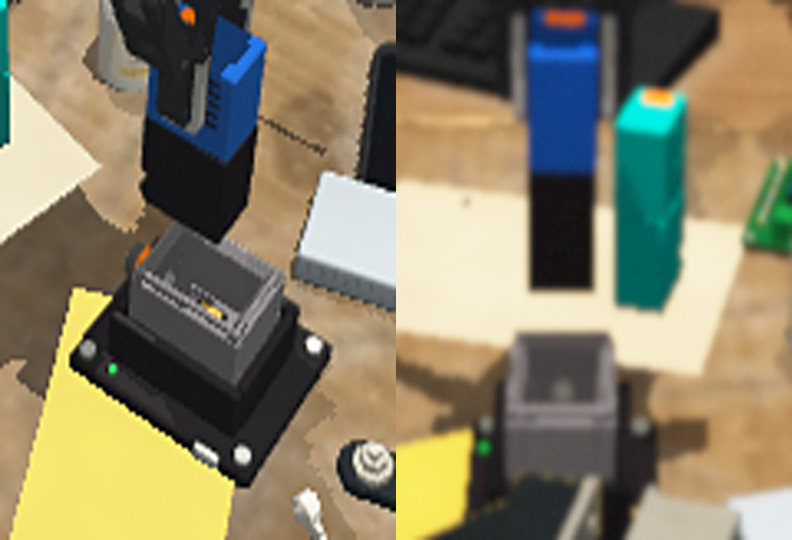

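Run:
```python
from h import *
s=lambda x,y:(290+x/3.3,200+y/4)
d=lambda x,y:(250+(x-396)/3.3,165+y/4)
def aty(n,uv,y):
    c,r=ray(n,*uv);return (c+r*(y-c[1])/r[1]).round(4)
print('side pack near bottom',aty('side1',d(529,288),-.173),aty('side1',d(594,288),-.173))
print('side rim near outer',aty('side1',d(505,415),-.191),aty('side1',d(615,415),-.191))
print('side rim far outer',aty('side1',d(515,334),-.132),aty('side1',d(610,334),-.132))
print('scene pack corner',atz('scene1',*s(218,240),.096).round(4))
th=np.radians(1.8);Rz=np.array([[np.cos(th),-np.sin(th)],[np.sin(th),np.cos(th)]])
print('-> centre',(atz('scene1',*s(218,240),.096)[:2]-Rz@[-.014,-.022]).round(4))
P=np.array([atz('scene1',*s(x,y),.012)[:2] for x,y in [(88,349),(315,345),(242,455)]]);print('bolts',P.round(4),(P[0]+P[1])/2)
for z in (.051,.061,.071):
  P=np.array([atz('scene1',*s(x,y),z)[:2] for x,y in [(130,285),(172,222),(286,270),(236,345)]]);print(z,P.mean(0).round(4))
```

```text
side pack near bottom [ 0.4773 -0.173   0.0967] [ 0.5041 -0.173   0.0973]
side rim near outer [ 0.4682 -0.191   0.0571] [ 0.5136 -0.191   0.0583]
side rim far outer [ 0.4678 -0.132   0.0572] [ 0.5098 -0.132   0.0583]
scene pack corner [ 0.4786 -0.1719  0.096 ]
-> centre [ 0.4919 -0.1495]
bolts [[ 0.4537 -0.1175]
 [ 0.5271 -0.2076]
 [ 0.4564 -0.209 ]] [ 0.49038015 -0.16256304]
0.051 [ 0.4929 -0.1597]
0.061 [ 0.4852 -0.1639]
0.071 [ 0.4775 -0.1681]
```

The side view puts the pack at x 0.4907 against the bay at 0.490, with the rim at about 0.0575, so the floor is about 0.0225. In y it needs about -10 mm more. I'll move there and hover just above the rim.

step_arm(moves=[-0.021,-0.001,0,0,1,-0.021,-0.001,0.02,0,1,-0.021,-0.001,0.04,0,1,-0.021,-0.001,0.06,0,1,-0.021,-0.001,0.06,0,1])

```text
clock: 5.7
position: [0.4889, -0.1606, 0.134]
ee_rot: [-0.002, 0.696, 0.718, -0.001]
contact_force: [-0.4, -0.1, -1.9]
width: 0.0272
```

step_arm(moves=[0,0,0,0,1,0,0,0,0,1])

```text
clock: 5.9
position: [0.4906, -0.1614, 0.1362]
ee_rot: [0.0, 0.696, 0.718, 0.0]
contact_force: [-0.4, -0.2, -0.9]
width: 0.0274
```

```bash
python3 -c "
from h import *
go([.4903,-.161,.125],1.8)"
```

```text
t 5.9 pos [ 0.4906 -0.1614  0.1362] yaw 1.86 tilt 0.03 F [-0.37 -0.22 -0.94] w 0.0274
moves [ 0.0007 -0.0006  0.0223] twist 0.0003
```

step_arm(moves=[0,0,0.006,0,1,0,0,0.012,0,1,0,0,0.016,0,1,0,0,0.018,0,1,0,0,0.02,0,1])

```text
clock: 6.4
position: [0.4904, -0.1613, 0.1259]
ee_rot: [0.0, 0.696, 0.718, -0.0]
contact_force: [-0.3, -0.5, -0.9]
width: 0.0272
```

step_arm(moves=[0,0,0.002,0,1,0,0,0.004,0,1,0,0,0.004,0,1])

```text
clock: 6.7
position: [0.4903, -0.1613, 0.1239]
ee_rot: [-0.0, 0.696, 0.718, -0.0]
contact_force: [-0.3, -0.0, -1.8]
width: 0.0272
```

step_arm(moves=[0,0,0.002,0,1,0,0,0.004,0,1,0,0,0.004,0,1])

```text
clock: 7.0
position: [0.4903, -0.1613, 0.1219]
ee_rot: [-0.0, 0.696, 0.718, -0.0]
contact_force: [1.2, -0.8, -0.9]
width: 0.0278
```

step_arm(moves=[0,0,0.002,0,1,0,0,0.004,0,1,0,0,0.004,0,1])

```text
clock: 7.3
position: [0.4902, -0.1613, 0.1199]
ee_rot: [-0.0, 0.696, 0.718, -0.0]
contact_force: [0.6, 0.5, -0.9]
width: 0.0274
```

step_arm(moves=[0,0,0.002,0,1,0,0,0.004,0,1,0,0,0.004,0,1])

```text
clock: 7.6
position: [0.4903, -0.1613, 0.1179]
ee_rot: [-0.0, 0.696, 0.718, -0.0]
contact_force: [0.4, 0.9, -1.9]
width: 0.0275
```

step_arm(moves=[0,0,0.002,0,1,0,0,0.004,0,1,0,0,0.006,0,1,0,0,0.006,0,1])

```text
clock: 8.0
position: [0.4902, -0.1613, 0.1149]
ee_rot: [-0.0, 0.696, 0.718, -0.0]
contact_force: [-0.3, -0.2, -1.1]
width: 0.0276
```

step_arm(moves=[0,0,0.002,0,1,0,0,0.004,0,1,0,0,0.006,0,1,0,0,0.006,0,1])

```text
clock: 8.4
position: [0.4903, -0.1613, 0.1119]
ee_rot: [-0.0, 0.696, 0.718, -0.0]
contact_force: [1.0, 0.5, -1.8]
width: 0.0276
```

step_arm(moves=[0,0,0.002,0,1,0,0,0.004,0,1,0,0,0.004,0,1])

```text
clock: 8.7
position: [0.4903, -0.1613, 0.1099]
ee_rot: [-0.0, 0.696, 0.718, -0.0]
contact_force: [-0.1, 0.8, -1.0]
width: 0.0277
```

step_arm(moves=[0,0,0.002,0,1,0,0,0.004,0,1,0,0,0.004,0,1])

```text
clock: 9.0
position: [0.4904, -0.1614, 0.1079]
ee_rot: [0.0, 0.696, 0.718, -0.0]
contact_force: [-0.0, -0.2, -0.8]
width: 0.0276
```

step_arm(moves=[0,0,0.002,0,1,0,0,0.004,0,1,0,0,0.004,0,1])

```text
clock: 9.3
position: [0.4907, -0.1616, 0.1065]
ee_rot: [0.001, 0.696, 0.718, 0.0]
contact_force: [-0.4, -0.9, 3.1]
width: 0.0274
```

step_arm(moves=[0,0,0.001,0,1,0,0,0.002,0,1,0,0,0.002,0,1])

```text
clock: 9.6
position: [0.4909, -0.1617, 0.1057]
ee_rot: [0.001, 0.696, 0.718, 0.0]
contact_force: [0.1, -0.3, 4.3]
width: 0.0274
```

step_arm(moves=[0,0,0.001,0,1,0,0,0.002,0,1,0,0,0.002,0,1])

```text
clock: 9.9
position: [0.4911, -0.1616, 0.1046]
ee_rot: [0.001, 0.696, 0.718, 0.0]
contact_force: [-0.3, -0.3, 4.8]
width: 0.0273
```

step_arm(moves=[0,0,0.001,0,1,0,0,0.002,0,1,0,0,0.002,0,1])

```text
clock: 10.2
position: [0.4911, -0.1616, 0.1034]
ee_rot: [0.001, 0.696, 0.718, 0.0]
contact_force: [0.8, -0.3, 3.9]
width: 0.0273
```

step_arm(moves=[0,0,0.001,0,1,0,0,0.002,0,1,0,0,0.002,0,1])

```text
clock: 10.5
position: [0.4909, -0.1616, 0.102]
ee_rot: [0.001, 0.696, 0.718, 0.0]
contact_force: [2.7, -0.4, 1.3]
width: 0.0273
```

step_arm(moves=[0,0,0.001,0,1,0,0,0.002,0,1,0,0,0.002,0,1])

```text
clock: 10.8
position: [0.4904, -0.1615, 0.1006]
ee_rot: [0.0, 0.696, 0.718, -0.0]
contact_force: [1.3, -2.0, -1.3]
width: 0.0277
```

step_arm(moves=[0,0,0.002,0,1,0,0,0.004,0,1,0,0,0.004,0,1])

```text
clock: 11.1
position: [0.4898, -0.1614, 0.0982]
ee_rot: [-0.0, 0.696, 0.718, -0.0]
contact_force: [2.1, -3.0, -5.6]
width: 0.0275
```

step_arm(moves=[0,0,0.001,0,1,0,0,0.002,0,1,0,0,0.002,0,1])

```text
clock: 11.4
position: [0.4899, -0.1612, 0.0977]
ee_rot: [-0.001, 0.696, 0.718, -0.0]
contact_force: [0.5, -2.8, -3.4]
width: 0.0271
```

step_arm(moves=[0,0,0.001,0,1,0,0,0.002,0,1,0,0,0.002,0,1])

```text
clock: 11.7
position: [0.4899, -0.1608, 0.0969]
ee_rot: [-0.001, 0.696, 0.718, -0.0]
contact_force: [-0.0, -1.4, -2.0]
width: 0.0273
```

step_arm(moves=[0,0,0.001,0,1,0,0,0.002,0,1,0,0,0.002,0,1])

```text
clock: 12.0
position: [0.49, -0.1609, 0.0966]
ee_rot: [-0.0, 0.696, 0.718, 0.0]
contact_force: [-1.6, -0.2, 4.7]
width: 0.0277
```

step_arm(moves=[0,0,0.001,0,1,0,0,0.002,0,1,0,0,0.002,0,1])

```text
clock: 12.3
position: [0.4899, -0.1609, 0.0966]
ee_rot: [-0.0, 0.696, 0.718, 0.0]
contact_force: [-4.0, 0.7, 11.7]
width: 0.0272
```

step_arm(moves=[0,0,0.001,0,1,0,0,0.002,0,1,0,0,0.002,0,1])

```text
clock: 12.6
position: [0.4899, -0.1609, 0.0966]
ee_rot: [0.0, 0.696, 0.718, 0.0]
contact_force: [-4.3, 0.7, 18.1]
width: 0.0272
```

It hit the floor hard: z is constant while the force rises, after the click at about z 0.098. I'll unload, open and retreat upward.

step_arm(moves=[0,0,-0.004,0,1,0,0,-0.005,0,1,0,0,-0.005,0,1])

```text
clock: 12.9
position: [0.4903, -0.1611, 0.0966]
ee_rot: [-0.0, 0.696, 0.718, 0.0]
contact_force: [-1.5, -0.2, 4.2]
width: 0.0273
```

step_arm(moves=[0,0,-0.001,0,0.3,0,0,-0.001,0,0.1,0,0,-0.001,0,0,0,0,-0.001,0,-0.2,0,0,-0.001,0,-0.2])

```text
clock: 13.4
position: [0.4904, -0.1613, 0.0969]
ee_rot: [-0.0, 0.696, 0.718, -0.0]
contact_force: [-0.1, -0.2, -0.3]
width: 0.0513
```

step_arm(moves=[0,0,0,0,-0.2,0,0,-0.02,0,-0.2,0,0,-0.06,0,-0.2,0,0,-0.14,0,-0.2,0,0,-0.2,0,-0.2])

```text
clock: 13.9
position: [0.4907, -0.1615, 0.1995]
ee_rot: [0.001, 0.696, 0.718, 0.0]
contact_force: [0.9, -0.5, 0.4]
width: 0.0513
```

```bash
python3 -c "
from h import *
go([.49,-.1462,.22],1.8)
grab('scene','scene2');grab('side','side2');grab('wrist','wrist2')
a=cv2.imread('pics/scene2.png');b=cv2.imread('pics/side2.png')
cv2.imwrite('pics/z2.png',np.hstack([cv2.resize(a[200:335,290:410],None,fx=3.3,fy=4,interpolation=cv2.INTER_CUBIC),cv2.resize(b[165:300,250:370],None,fx=3.3,fy=4,interpolation=cv2.INTER_CUBIC)]))"
```

```text
t 13.9 pos [ 0.4907 -0.1615  0.1995] yaw 1.85 tilt 0.1 F [ 0.88 -0.45  0.36] w 0.0513
moves [ 0.0306 -0.0004 -0.0411] twist 0.0003
```

View pics/z2.png

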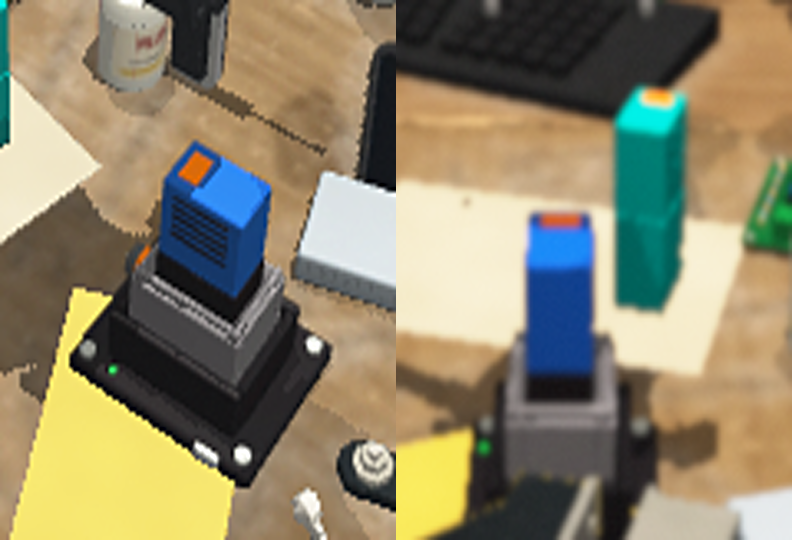

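The scene and side views show the pack upright in the bay, orange mark at the collar end, with only a thin black band (about 8 mm expected) above the rim. I'll check the height above the rim and the pack's location numerically.

Run:
```python
from h import *
d=lambda x,y:(250+(x-396)/3.3,165+y/4)
def aty(n,uv,y):
    c,r=ray(n,*uv);return (c+r*(y-c[1])/r[1]).round(4)
print('top near',aty('side2',d(527,266),-.184),aty('side2',d(593,266),-.184)); print('top far',aty('side2',d(530,213),-.140),aty('side2',d(592,213),-.140))
print('blue/black edge near',aty('side2',d(560,376),-.184))
print('rim near outer',aty('side2',d(505,415),-.191))
s=lambda x,y:(290+x/3.3,200+y/4)
for z in (.112,.1075):
  P=np.array([atz('scene2',*s(x,y),z)[:2] for x,y in [(163,176),(195,142),(272,186),(240,225)]]);e=np.roll(P,-1,0)-P
  print(z,P.mean(0).round(4),[(round(np.linalg.norm(x),4),np.degrees(np.arctan2(x[1],x[0])).round(1)) for x in e])
i=cv2.imread('pics/wrist2.png');c=proj('wrist2',[.49,-.162,.1]).astype(int);print(c)
x0,y0=max(0,c[0]-80),max(0,c[1]-70);cv2.imwrite('pics/z3.png',cv2.resize(i[y0:y0+150,x0:x0+160],None,fx=4,fy=4,interpolation=cv2.INTER_CUBIC));print(x0,y0)
# bystander shift
for n in('scene','side'):
  a=cv2.imread(f'pics/{n}0.png').astype(int);b=cv2.imread(f'pics/{n}2.png').astype(int);D=abs(a-b).max(2)>40
  for nm,p in [('flux',(.615,-.032,.03)),('spool',(.362,-.062,.015)),('tape',(.364,-.289,.01))]:
    u,v=proj(n+'0',p).astype(int);print(n,nm,D[v-10:v+10,u-10:u+10].mean())
```

```text
top near [ 0.4774 -0.184   0.1104] [ 0.504 -0.184  0.111]
top far [ 0.4755 -0.14    0.1096] [ 0.5019 -0.14    0.1102]
blue/black edge near [ 0.4906 -0.184   0.069 ]
rim near outer [ 0.4682 -0.191   0.0571]
0.112 [ 0.4907 -0.1619] [(np.float64(0.0246), np.float64(-3.2)), (np.float64(0.0417), np.float64(-86.6)), (np.float64(0.0263), np.float64(178.6)), (np.float64(0.0423), np.float64(91.1))]
0.1075 [ 0.4945 -0.1598] [(np.float64(0.0248), np.float64(-3.2)), (np.float64(0.042), np.float64(-86.6)), (np.float64(0.0265), np.float64(178.6)), (np.float64(0.0427), np.float64(91.1))]
[321 246]
241 176
scene flux 0.1125
scene spool 0.0375
scene tape 0.0
side flux 0.0
side spool 0.005
side tape 0.0
```

View pics/z3.png

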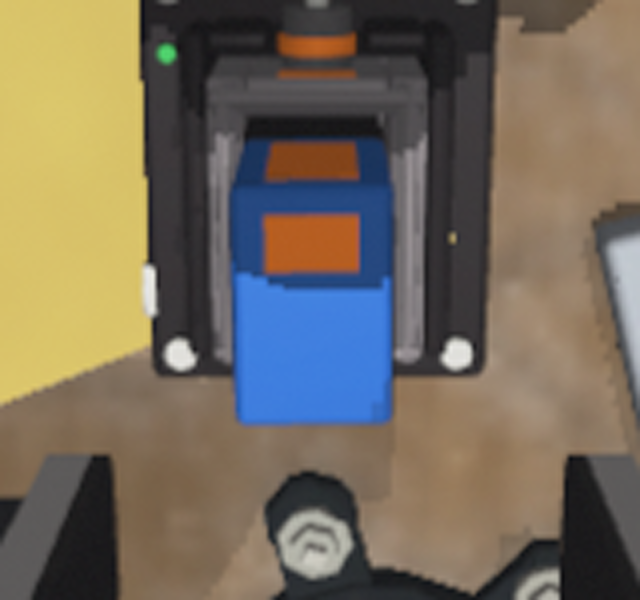

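step_arm(moves=[0,0,-0.03,0,-0.2,0,0,-0.03,0,-0.2,0,0,-0.03,0,-0.2])

```text
clock: 14.35
position: [0.4899, -0.1611, 0.2113]
ee_rot: [-0.0, 0.696, 0.718, -0.0]
contact_force: [0.3, 0.7, 0.3]
width: 0.0512
```

```bash
python3 -c "
from h import *
print(job.sign_off())"
```

```text
the job is handed in; nothing more can be done
None
```

The blue pack is standing in the charging dock's bay, released, and the job was handed in at about 14.4 s. The sign-off gives no verdict, and I had no direct reading of the detent or contacts joints, so "clicked and fully home" rests on the forces and the pictures.

- **Insertion:** I lowered the pack with its orange side toward the ball plunger.
  - The ball resisted with about 6 N.
  - The force then reversed and pulled the pack down about 4 to 1 mm above the end.
  - At the end it stopped dead on the floor, with z constant while the force rose.
- **Load on the dock:** the wrist read 18.1 N at the last downward push, which is about 19–20 N once its small standing offset is counted. That is right at the 20 N guideline and under the 38 N limit. I unloaded before opening the fingers.
- **Final pictures:** the pack is upright and square within about 2–3°. Its top centre is at about (0.491, -0.162), within about 2 mm of the bay's measured axis, and the gripper is clear of it.
- **Measurement that disagreed:** the last side view put the pack's top about 53 mm above the rim, against the nominal 51 mm. An earlier measurement of the rim gave about 50 mm. Both are within the camera's roughly 2 mm accuracy, so I trusted the force pattern.
- **Bystanders:** the spool and tape show almost no change between the first and last pictures. The patch at the flux bottle changed by 11% in the scene view and 0% in the side view. I take that as the arm's shadow or the arm blocking the view, since the bottle stands in the same place.

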